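# Sweep the sanding table and hold the extractor dial at its third click

## Robot

A 6-joint arm with a two-finger parallel gripper is mounted at the origin on a cart in front of the work surface, level with it; the furniture and walls round the work are solid. World frame = base frame: x ahead of the robot, y to its left, z up, the work surface at z = 0. Lengths are in m, angles in rad, forces in N, time in s.
With the tool pointing down it reaches from about 0.375 to 0.9 m from the base axis. Payload 3.1 kg.
Tool frame: the origin (TCP) lies midway between the tips of the shut fingers; the grasp point (between the pads) lies robot.grip_depth behind it (robot.grip_depth is the distance from the TCP to the grasp point, in m); z points along the fingers, y is the line along which they close (so a half turn about z gives the same grasp; the last joint's range is limited). The gripper opens to 87 mm and grips with 3 to 60 N. Pads are 19 mm wide; open, the fingers measure 117 mm over their backs; the gripper's body (75 mm by 190 mm) begins 51 mm behind the grasp point.
Start: joints at [-1.508, 0.527, 1.433, -0, 1.181, -0.178], TCP at [0.15, -0.607, 0.223] pointing down, gripper open.
Joint ranges: [-3.08, 3.08], [-0.75, 2.2], [0.22, 2.44], [-1.43, 4.57], [0, 2.65], [-2.85, 2.85]. Speed limits (rad/s): [2.79, 2.79, 3.14, 3.14, 3.14, 3.14].

## Interface

Orientations are given as a unit quaternion [x, y, z, w].
In Python, from rig import robot, imaging, hand_in gives the robot as it stands (robot), with the cameras (imaging) and the job as plain functions.
- The arm moves only by the tool nudge_tcp, called after "Call:" by a JSON object that holds its "name" and its "arguments", one argument or row to a line. Schema: {"type":"object","properties":{"steps":{"type":"array","items":{"type":"array","prefixItems":[{"type":"array","items":{"type":"number"},"minItems":3,"maxItems":3},{"type":"number"}],"minItems":2,"maxItems":2},"minItems":1,"maxItems":20},"jaw":{"type":"number"},"grip_force":{"type":"number"},"only":{"type":"string"},"quiet":{"type":"boolean"},"lines":{"type":"string"}},"required":["steps"],"additionalProperties":false}. steps is a list of rows, 1 to 20 of them, each written [[dx, dy, dz], turn]: dx, dy, dz in m, then a turn about the tool's z in rad; each row shifts and turns the commanded pose from where the row before left it, along the tool's axes as they then stand; what a row does not reach is not made up. A row lasts 1/12 s, in which the tool goes at most 0.0417 m and 0.125 rad, less where a joint would pass 70% of its speed; a pose out of reach is approached as far as the arm can. jaw is the finger opening in m, set as the call begins (left out keeps the last). The fingers move at their own pace and stop on an object; grip_force is the grip in N (left out, the last holds). Time passes only in rows, so rows that do not move let the fingers close. The tool returns the time, the measured TCP pose, the force, the opening and the grip force at its end. only (a regular expression) keeps the lines of the reply that match it, lines (a string "A,B") keeps lines A to B, and quiet returns only ok. Input that does not fit is refused with a message, and nothing moves.
- robot.get_obs(): the state, without advancing time (a new reading comes with each control period).
- imaging.camera(name): name is "side" or "top" or "wrist"; returns a dict with "img" (384x512x3 uint8, red, green, blue), "fx", "fy", "cx", "cy" (pixels), "k1" (the pictures are not rectified: a ray, as slopes to the right and down, at radius r is drawn at 1 + k1 r^2 times it, then the intrinsics apply), "xyz" and "attitude" of the camera in the world. Camera axes: x right, y down, z forward; pixel columns grow to the right and rows downward; lengths in m; the calibration is good to about 2 mm. A picture is of the moment at which its call begins. There is no depth.
- hand_in(): hands the job in; it is judged then, once.
The state is a dict: "time": time; "q": joint angles; "joint_velocities": joint speeds; "joint_torque": joint torques, N m; "position": TCP position; "tool_rot": TCP orientation; "ft_force": force on the tool from outside, world axes, zero at the start; "moment": the same for the moment, N m; "grip_width": finger opening in m; "grip_force": force on a finger pad.
Only numpy, scipy, OpenCV 4.12 (cv2) and the standard library are available. Lean on these libraries where they do the work, as an engineer would, in place of code of your own. Each camera call takes 0.05 s, during which the arm holds its last target. There are 200 camera calls.

## Task

Clean up the sanding table: pick up the loose wooden block, set it on the metal plate and with it sweep all five wood chips off the plate into the catch tray, then lay the block flat on the bench again, clear of table and tray, and let go of it. Then push the red paddle of the spring-return extractor dial down with the fingers, past the first two clicks to the third (green mark), never into the red zone, and keep it pressed there for good: the program finishes while still holding the dial at the third click. Leave the other things on the bench where they are.

Things in the scene. Friction and masses are not known exactly. Their poses are not given: they have to be found in the camera images.
- sanding_table: Fixed sanding table: blue block topped by an aluminium plate with black dust holes, 150 (x) x 200 (y) mm, flat top 40 mm above the bench, no rims. Origin: centre of its underside. The dark steel catch tray is joined to its -y end.
- tray_in (a point): Centre of the catch tray's floor, 155 mm from the table's origin along the table's -y; axes as the table's. Tray 180 (x) x 110 (y) mm outside, walls 3 mm thick and 32 mm high, floor top 10 mm above the bench, open towards the plate, whose edge is 55 mm from this point.
- wood_block: Loose wooden sweeping block, 45 (x) x 110 (y) x 38 (z) mm, 0.08 to 0.17 kg, lying flat on the bench to the left of the sanding table; origin at the centre of its underside, long axis its y. Grip it across the 45 mm; fingertips 15 mm or more above its underside clear the chips.
- dial (a joint): Spring-return dial; radians, 0 = rest, grows as the red paddle goes down. Clicks (detents) at 0.22, 0.44 and 0.66 (third, green mark); red zone from 0.81, stop at 0.95. Let go, it runs back to 0 from anywhere: the clicks do not keep it. Push needed on the paddle: about 3 N at first, 7 N at the third click, give or take 1.2 N between clicks.
- paddle_mid (a point): Centre of the red paddle, a level round bar 18 mm thick and 58 mm long, parallel to the dial axis. It circles the axis at 95 mm radius on the box's +y side, from 0.33 rad above level at rest to 0.33 rad below at the third click: down 62 mm, from 109 to 47 mm above the bench, with 5 mm of sideways motion.
- control_box: Fixed grey extractor control box, 70 (x) x 100 (y) x 125 (z) mm on a 90 x 120 mm foot; origin at the centre of its underside, front to its -x. Dial axis level along x, 78 mm high, y = 0. Black dial (56 mm) on the front with white pointer; marks grey (rest), white, white, green, red. Paddle centre at x = -59 mm, y = +90 to +95 mm.
- chip_1: Loose wooden chip on the plate, about 17 x 11 x 9 mm, 12 g; origin at the centre of its underside.
- chip_2: Loose wooden chip on the plate, about 15 x 12 x 10 mm, 12 g; origin at the centre of its underside.
- chip_3: Loose wooden chip on the plate, about 18 x 10 x 8 mm, 12 g; origin at the centre of its underside.
- chip_4: Loose wooden chip on the plate, about 14 x 13 x 10 mm, 12 g; origin at the centre of its underside.
- chip_5: Loose wooden chip on the plate, about 16 x 11 x 9 mm, 12 g; origin at the centre of its underside.
- hex_keys: Red folding hex key set, 30x95x25 mm; a bystander to leave alone; origin at the centre of its underside.
- carp_pencil: Red flat pencil, 14x153x8 mm; a bystander to leave alone; origin at the centre of its underside.
- glue_bottle: Yellow glue bottle with a red nozzle, standing, 42x58x176 mm; a bystander to leave alone; origin at the centre of its underside.
- torch: Grey torch standing upright, 39x39x122 mm; a bystander to leave alone; origin at the centre of its underside.

How it is judged:
On the way, in this order (a step that is already met when the one before it is completed fails the run):
1. the block, in the grip, is down on the plate (contact force between the fingers and wood_block above 1 N and z of wood_block in the frame of sanding_table between 0.035 and 0.047 m and x of wood_block in the frame of sanding_table between -0.075 and 0.075 m and y of wood_block in the frame of sanding_table between -0.1 and 0.125 m), for 0.1 s.
2. all five chips are in the catch tray while the block is still in the grip (contact force between the fingers and wood_block above 1 N and x of chip_1 in the frame of sanding_table between -0.09 and 0.09 m and y of chip_1 in the frame of sanding_table between -0.21 and -0.098 m and z of each of chip_1, chip_2, chip_3, chip_4, chip_5 in the frame of sanding_table below 0.034 m and x of chip_2 in the frame of sanding_table between -0.09 and 0.09 m and y of chip_2 in the frame of sanding_table between -0.21 and -0.098 m and x of chip_3 in the frame of sanding_table between -0.09 and 0.09 m and y of chip_3 in the frame of sanding_table between -0.21 and -0.098 m and x of chip_4 in the frame of sanding_table between -0.09 and 0.09 m and y of chip_4 in the frame of sanding_table between -0.21 and -0.098 m and x of chip_5 in the frame of sanding_table between -0.09 and 0.09 m and y of chip_5 in the frame of sanding_table between -0.21 and -0.098 m), for 0.1 s.
3. the block lies flat on the bench, let go, off the table (height (world z) of wood_block below 0.008 m and angle between wood_block's own z axis and vertical below 0.1 rad and contact force between wood_block and sanding_table below 0.05 N and contact force between wood_block and the fingers below 0.05 N and linear speed of wood_block below 0.02 m/s), for 0.2 s.
4. the fingers hold the dial at the third click (value of joint dial between 0.585 and 0.735 rad and contact force between the fingers and dial above 2 N), for 0.5 s.
At the end, for the whole second after the job is handed in: The dial is held between 0.585 and 0.735 rad (third click 0.66) by the fingers pushing on the paddle with more than 2 N, and stands still; all five chips lie in the catch tray; the wooden block lies flat on the bench, released, not touching the table or tray (all of step 3 and all of step 4 and velocity of joint dial between -0.1 and 0.1 rad/s and x of chip_1 in the frame of sanding_table between -0.09 and 0.09 m and y of chip_1 in the frame of sanding_table between -0.21 and -0.098 m and z of each of chip_1, chip_2, chip_3, chip_4, chip_5 in the frame of sanding_table below 0.034 m and x of chip_2 in the frame of sanding_table between -0.09 and 0.09 m and y of chip_2 in the frame of sanding_table between -0.21 and -0.098 m and x of chip_3 in the frame of sanding_table between -0.09 and 0.09 m and y of chip_3 in the frame of sanding_table between -0.21 and -0.098 m and x of chip_4 in the frame of sanding_table between -0.09 and 0.09 m and y of chip_4 in the frame of sanding_table between -0.21 and -0.098 m and x of chip_5 in the frame of sanding_table between -0.09 and 0.09 m and y of chip_5 in the frame of sanding_table between -0.21 and -0.098 m); the arm keeps its last pose, push and grip.
It fails at once if the dial is pushed into the red zone (beyond 0.81 rad) (value of joint dial above 0.81 rad).
It fails at once if a bystander is moved by more than 3 cm (distance of any of hex_keys, carp_pencil, glue_bottle, torch from where it was at the start of the episode above 0.03 m).
It also fails if it takes over 67 s, if anything falls off the work surface, if the arm or the gripper's body presses on something with over 40 N, if the wrist force passes 120 N, or if a joint passes its speed limit or range.

## Working session

There is one attempt and no reset: what is moved stays moved. The work goes in short steps, Python scripts to look and compute and a tool call to move; the robot and the scene stay as the last step left them, time stands still between calls to the robot, and variables do not carry over. Pictures are saved under pics/ and viewed, at most 11 in all, crops included, and the job is handed in when it is done.

```bash
ls; mkdir -p pics; cat > h.py <<'E'
import numpy as np, cv2
from scipy.spatial.transform import Rotation as R
from rig import robot, imaging, hand_in
def cal(c):
    a=np.array(c["attitude"],float)
    M=R.from_quat(a).as_matrix() if a.size==4 else a.reshape(3,3)
    return M,np.array(c["xyz"],float)
def px2w(c,u,v,z):
    M,p=cal(c)
    x=np.array([(u-c["cx"])/c["fx"],(v-c["cy"])/c["fy"]]); s=x.copy()
    for _ in range(20): s=x/(1+c["k1"]*(s@s))
    d=M@np.array([s[0],s[1],1]); return p+d*(z-p[2])/d[2]
def w2px(c,P):
    M,p=cal(c); q=M.T@(np.array(P,float)-p); s=q[:2]/q[2]; s=s*(1+c["k1"]*(s@s))
    return np.array([s[0]*c["fx"]+c["cx"],s[1]*c["fy"]+c["cy"]])
def shot(name,f):
    c=imaging.camera(name); cv2.imwrite(f"pics/{f}.png",cv2.cvtColor(c["img"],cv2.COLOR_RGB2BGR))
    import pickle; pickle.dump(dict(c),open(f"pics/{f}.pkl","wb")); return c
def load(f):
    import pickle; return pickle.load(open(f"pics/{f}.pkl","rb"))
E
python3 - <<'E'
from h import *
for n in("top","side"):
    c=shot(n,n+"0"); print({k:v for k,v in c.items() if k!="img"})
    i=cv2.imread(f"pics/{n}0.png"); cv2.imwrite(f"pics/{n}0b.png",cv2.resize(i,(800,600),interpolation=cv2.INTER_CUBIC))
print(robot.get_obs(),robot.grip_depth)
E
```

```text
pics
rig.py
{'fx': 378.2576790529102, 'fy': 378.2576790529102, 'cx': 255.16552370321767, 'cy': 204.92326970646027, 'k1': -0.0918957650995946, 'xyz': array([ 0.48183588, -0.05364076,  1.18062402]), 'attitude': array([-0.70270463,  0.71023738, -0.02236476,  0.03562146])}
{'fx': 483.99175196304, 'fy': 483.99175196304, 'cx': 257.44959849474805, 'cy': 194.9518589968466, 'k1': -0.07629631702776372, 'xyz': array([0.46632011, 1.06342463, 0.77966257]), 'attitude': array([-0.03399796,  0.87445859, -0.48374449,  0.01255356])}
{'time': 0.1, 'q': array([-1.50749359e+00,  5.28376496e-01,  1.43376042e+00, -1.79327294e-05,
        1.18137526e+00, -1.78480690e-01]), 'joint_velocities': array([-0.00145962, -0.00159299, -0.00323618,  0.00084068, -0.00061364,
       -0.00016967]), 'joint_torque': array([-3.33832159e-04, -4.40985990e+01, -1.77150911e+01,  6.35318086e-02,
        5.34290413e-02, -4.44920465e-05]), 'position': array([ 0.14964043, -0.60615698,  0.22167182]), 'tool_rot': array([ 9.92700624e-01,  1.20600790e-01,  4.69630026e-05, -9.58645788e-04]), 'ft_force': array([ 0.16071471, -0.0806062 , -0.32129533]), 'moment': array([-0.02886478, -0.02360249,  0.01828257]), 'grip_force': 0.0, 'grip_width': 0.08704922726110637} 0.0187
```

View pics/top0b.png

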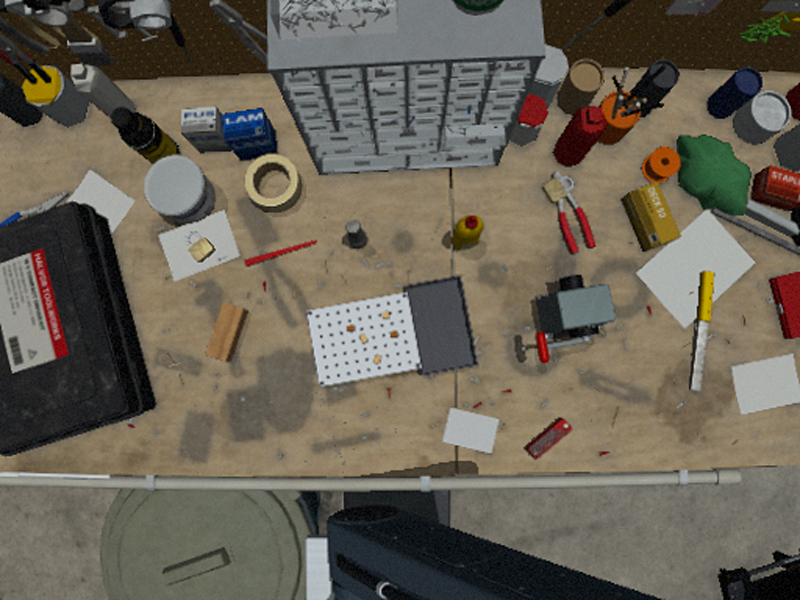

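View pics/side0b.png

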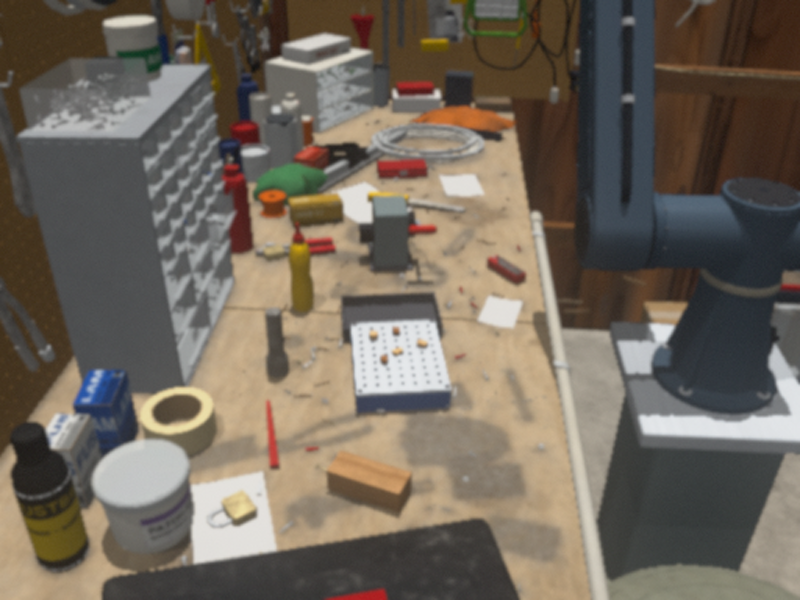

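The top view (800 px wide) shows the block at (226,332), the plate at (365,340) with the tray to its right, and the box at (580,310) with the red paddle at (543,347). The torch (355,235), glue (467,232) and pencil (280,252) lie behind. I'm enlarging the middle for accurate corners.

```bash
python3 - <<'E'
import cv2
i=cv2.imread("pics/top0.png")
a=cv2.resize(i[170:258,125:315],(760,352),interpolation=cv2.INTER_CUBIC)
b=cv2.resize(i[165:245,320:400],(400,400),interpolation=cv2.INTER_CUBIC)
cv2.imwrite("pics/c1.png",a); cv2.imwrite("pics/c2.png",b)
E
```

```text
(no output)
```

View pics/c1.png

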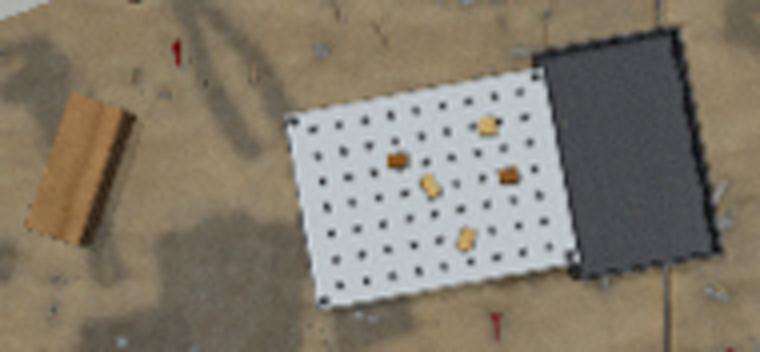

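View pics/c2.png

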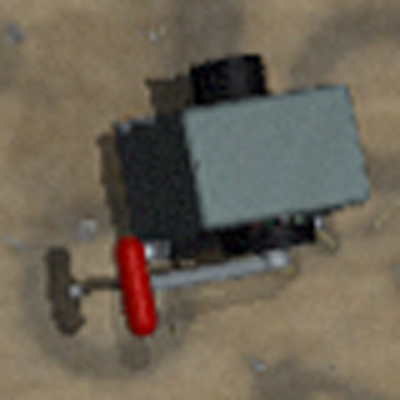

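The crops show the plate corners at c1 (287,116), (543,68), (580,262), (320,306); the block spans (75,95), (133,115), (83,247), (25,230). In c2 the box top corners are (183,112), (350,85), (370,200), (203,228) and the red paddle runs (127,240) to (147,333).

```bash
cat > m.py <<'E'
from h import *
c=load("top0")
A=lambda x,y:(125+(x+.5)/4-.5,170+(y+.5)/4-.5)
B=lambda x,y:(320+(x+.5)/5-.5,165+(y+.5)/5-.5)
def W(f,pts,z): return np.array([px2w(c,*f(*p),z)[:2] for p in pts])
def rep(n,P):
    e=[np.linalg.norm(P[i]-P[(i+1)%4]) for i in range(4)]
    print(n,"ctr",P.mean(0).round(4),"edges",np.round(e,4))
t=W(A,[(287,116),(543,68),(580,262),(320,306)],.04); rep("plate",t)
d=(t[0]+t[3]-t[1]-t[2]); yaw=np.arctan2(-d[0],d[1]); print("table yaw",yaw) # +y axis
b=W(A,[(75,95),(133,115),(83,247),(25,230)],.038); rep("block",b)
d=b[0]+b[1]-b[2]-b[3]; print("block yaw(y axis)",np.arctan2(-d[0],d[1]))
k=W(B,[(183,112),(350,85),(370,200),(203,228)],.125); rep("box",k)
d=k[0]+k[3]-k[1]-k[2]; ky=np.arctan2(-d[0],d[1]); print("box yaw",ky)
Rk=R.from_euler('z',ky).as_matrix()[:2,:2]
print("paddle pred",k.mean(0)+Rk@[-.059,.09])
p=W(B,[(127,240),(147,333)],.109);print("paddle",p.mean(0),np.linalg.norm(p[0]-p[1]))
ch=W(A,[(488,126),(398,160),(431,186),(509,175),(466,239)],.049)
Rt=R.from_euler('z',yaw).as_matrix()[:2,:2]
print("chips in table",((ch-t.mean(0))@Rt).round(3).tolist())
s=load("side0")
for n,P,z in(("plate",t,.04),("block",b,.038),("box",k,.125),("pad",p,.109)):
    print(n,[(w2px(s,[*q,z])/.64).round().astype(int).tolist() for q in P])
E
python3 m.py
```

```text
plate ctr [0.5413 0.0357] edges [0.1983 0.1495 0.1987 0.1464]
table yaw 0.16599927575665963
block ctr [0.5564 0.3076] edges [0.0485 0.1077 0.0476 0.1103]
block yaw(y axis) -1.925377671456725
box ctr [ 0.5906 -0.3719] edges [0.0972 0.066  0.0968 0.0662]
box yaw 0.15078803765543722
paddle pred [ 0.5187625  -0.29177541]
paddle [ 0.5188163  -0.29392323] 0.05380598629601387
chips in table [[0.038, -0.05], [0.024, 0.021], [0.001, 0.0], [-0.001, -0.059], [-0.043, -0.019]]
plate [[356, 391], [350, 321], [433, 317], [449, 386]]
block [[327, 466], [344, 444], [412, 467], [400, 491]]
box [[374, 213], [372, 193], [403, 193], [406, 212]]
pad [[408, 228], [434, 227]]
```

```bash
python3 - <<'E'
import io,contextlib
with contextlib.redirect_stdout(io.StringIO()):
    from m import *
i=cv2.imread("pics/side0.png")[180:340,190:310]
i=cv2.resize(i,None,fx=3.5,fy=3.5,interpolation=cv2.INTER_CUBIC)
j=cv2.imread("pics/side0.png")[110:190,210:310]
j=cv2.resize(j,(440,352),interpolation=cv2.INTER_CUBIC)
def mk(img,P,z,ox,oy,s):
    for q in P:
        u=(w2px(s_,[*q,z])-[ox,oy]+.5)*s-.5; cv2.drawMarker(img,tuple(int(round(a)) for a in u),(255,0,255),cv2.MARKER_CROSS,9,1)
s_=s
mk(i,t,.04,190,180,3.5); mk(i,b,.038,190,180,3.5)
mk(j,k,.125,210,110,4.4); mk(j,p,.109,210,110,4.4)
o=np.zeros((560,800,3),np.uint8); o[:,:420]=i[:560,:420]; o[:352,420:]=j[:,:380]
cv2.imwrite("pics/ov.png",o)
E
```

```text
(no output)
```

View pics/ov.png

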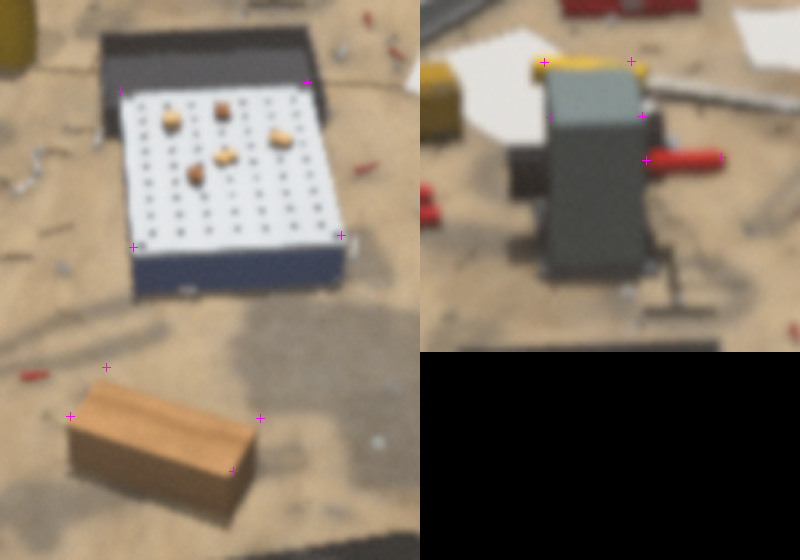

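The overlay matches the plate and box to a few mm; the block's right edge in the top view is really its foot (z=0), so I fit block and table with both views.

```bash
cat > fit.py <<'E'
import io,contextlib
with contextlib.redirect_stdout(io.StringIO()):
    from m import *
from scipy.optimize import least_squares
S=lambda x,y:(190+(x+.5)/3.5-.5,180+(y+.5)/3.5-.5)
S2=lambda x,y:(210+(x+.5)/4.4-.5,110+(y+.5)/4.4-.5)
def fit(obs,x0):
    def f(x):
        Q=R.from_euler('z',x[2]).as_matrix()
        return np.concatenate([(w2px(cam,Q@np.array(P)+[x[0],x[1],0])-np.array(u)) for cam,P,u in obs])
    r=least_squares(f,x0,loss='soft_l1'); return r.x, f(r.x).reshape(-1,2)
a,bb,h=.0225,.055,.038   # block: y axis long, take +y pointing up-left end
# block yaw: +y axis toward (75,95)/(133,115) end i.e. +x world => yaw -1.92+pi/..
blk=[(c,[a*0+0,0,0],None)]
yb=np.arctan2(-(b[0]+b[1]-b[2]-b[3])[0],(b[0]+b[1]-b[2]-b[3])[1])
# local x axis = Rz(yaw)[1,0]; which side is image-left (+y world)?
sx=np.sign((R.from_euler('z',yb).as_matrix()@[1,0,0])[1])
L=sx*a; r_=-sx*a
obs=[(c,[L,bb,h],A(75,95)),(c,[L,-bb,h],A(25,230)),(c,[r_,bb,0],A(133,115)),(c,[r_,-bb,0],A(85,246)),
 (s,[L,bb,h],S(70,428)),(s,[r_,bb,h],S(100,380)),(s,[r_,-bb,h],S(258,430)),(s,[L,-bb,h],S(233,475)),(s,[L,-bb,0],S(228,524)),(s,[L,bb,0],S(70,476))]
print("block",*fit(obs,[.556,.3076,yb]),sep="\n")
T=[(287,116),(543,68),(580,262),(320,306)]; Q=[[.075,.1,.04],[.075,-.1,.04],[-.075,-.1,.04],[-.075,.1,.04]]
V=[(131,253),(120,93),(309,87),(344,246)]
obs=[(c,q,A(*u)) for q,u in zip(Q,T)]+[(s,q,S(*u)) for q,u in zip(Q,V)]
print("table",*fit(obs,[.541,.036,.166]),sep="\n")
K=[(183,112),(350,85),(370,200),(203,228)];V=[(548,125),(549,68),(634,68),(643,122)]
Q=[[.035,.05,.125],[.035,-.05,.125],[-.035,-.05,.125],[-.035,.05,.125]]
obs=[(c,q,B(*u)) for q,u in zip(Q,K)]+[(s,q,S2(u[0]-420,u[1])) for q,u in zip(Q,V)]
x,res=fit(obs,[.59,-.37,.15]);print("box",x,res,sep="\n")
print("paddle",R.from_euler('z',x[2]).as_matrix()@[-.059,.09,0]+[x[0],x[1],0])
E
python3 fit.py
```

```text
block
[ 0.55718676  0.3163486  -1.89356628]
[[-2.7408511  -0.26016059]
 [-1.81594842 -0.06637802]
 [-0.3398613   0.37857175]
 [ 0.48065226  0.65407982]
 [-1.12155786 -0.69467217]
 [-0.30305418 -0.3029423 ]
 [ 0.72285266 -0.50057073]
 [-0.27328031  0.92821027]
 [ 0.99002047 -0.36983488]
 [-0.32707048 -1.80706115]]
table
[0.5407943  0.03763467 0.16595885]
[[-7.88373079e-01 -3.84870230e-01]
 [-1.57274717e-01  1.72673251e-02]
 [-6.27305115e-01  2.70544488e-01]
 [-9.64524149e-01  8.48362589e-01]
 [-1.66030749e-01 -1.11606667e+00]
 [ 4.40937264e-04 -5.94765392e-01]
 [-3.61002963e-01 -1.16648835e+00]
 [ 1.43545020e-01 -2.20979561e+00]]
box
[ 0.59013942 -0.37072179  0.13747274]
[[-1.06283634 -0.63474321]
 [-0.01601809 -0.36757294]
 [ 0.32438486  1.01004221]
 [-0.87528413  0.69088392]
 [-0.17627214 -1.36280544]
 [-1.37562305 -1.28162793]
 [ 0.30078408 -1.63936783]
 [ 0.3987082  -1.09236901]]
paddle [ 0.51936245 -0.28965627  0.        ]
```

```bash
cat >> h.py <<'E'
def go(x,y,z,phi=None):
    o=robot.get_obs(); M=R.from_quat(o["tool_rot"]).as_matrix()
    f=np.arctan2(M[1,0],M[0,0]); d=M.T@(np.array([x,y,z])-o["position"])
    print("t",round(o["time"],2),"p",o["position"].round(4),"phi",round(f,4),"tilt",M[:,2].round(3),"d",d.round(4),"n",round(np.linalg.norm(d)/.0417,1),"turn",None if phi is None else round(f-phi,3),"F",np.round(o["ft_force"],1),"g",round(o["grip_force"],1),"q",np.round(o["q"],2))
E
```

Call:
{"name": "nudge_tcp", "arguments": {
  "steps": [
    [[0,0,0],0.113],
    [[0,0,0],0.113],
    [[0,0,0],0.113],
    [[0,0,0],0.113],
    [[0,0,0],0.113]
  ],
  "jaw": 0.087
}}

```text
time: 0.52
position: [0.1496, -0.6063, 0.2219]
tool_rot: [0.987, -0.164, -0.0, -0.001]
ft_force: [0.1, 0.3, 0.1]
grip_width: 0.087
grip_force: 0.0
```

```bash
python3 -c "
from h import *
go(0.45,-0.2,0.2,-0.3227);go(0.557,0.314,.12,-.3227)"
```

```text
t 0.52 p [ 0.1496 -0.6063  0.2219] phi -0.3288 tilt [-0.     0.001 -1.   ] d [ 0.1531 -0.4815  0.0225] n 12.1 turn -0.006 F [0.1 0.3 0.1] g 0.0 q [-1.51  0.53  1.43  0.    1.18  0.39]
t 0.52 p [ 0.1496 -0.6063  0.2219] phi -0.3288 tilt [-0.     0.001 -1.   ] d [ 0.0884 -1.0025  0.1032] n 24.3 turn -0.006 F [0.1 0.3 0.1] g 0.0 q [-1.51  0.53  1.43  0.    1.18  0.39]
```

Call:
{"name": "nudge_tcp", "arguments": {
  "steps": [
    [[0.011,-0.0344,0],0],
    [[0.011,-0.0344,0],0],
    [[0.011,-0.0344,0],0],
    [[0.011,-0.0344,0],0],
    [[0.011,-0.0344,0],0],
    [[0.011,-0.0344,0],0],
    [[0.011,-0.0344,0],0],
    [[0.011,-0.0344,0],0],
    [[0.011,-0.0344,0],0],
    [[0.011,-0.0344,0],0],
    [[0.011,-0.0344,0],0],
    [[0.011,-0.0344,0],0],
    [[0.011,-0.0344,0],0],
    [[0.011,-0.0344,0],0],
    [[0,0,0],0]
  ]
}}

```text
time: 1.77
position: [0.4509, -0.1939, 0.2223]
tool_rot: [0.987, -0.158, 0.0, -0.001]
ft_force: [0.5, 0.4, 0.1]
grip_width: 0.0867
grip_force: 0.0
```

```bash
python3 -c "
from h import *
go(0.557,0.314,.15,-.3227)"
```

```text
t 1.77 p [ 0.4509 -0.1939  0.2223] phi -0.3172 tilt [ 0.001  0.003 -1.   ] d [-0.0576 -0.5154  0.0738] n 12.6 turn 0.005 F [0.5 0.4 0.1] g 0.0 q [-0.64  0.35  1.76  0.    1.03  1.25]
```

Call:
{"name": "nudge_tcp", "arguments": {
  "steps": [
    [[-0.0041,-0.0368,0.005],0],
    [[-0.0041,-0.0368,0.005],0],
    [[-0.0041,-0.0368,0.005],0],
    [[-0.0041,-0.0368,0.005],0],
    [[-0.0041,-0.0368,0.005],0],
    [[-0.0041,-0.0368,0.005],0],
    [[-0.0041,-0.0368,0.005],0],
    [[-0.0041,-0.0368,0.005],0],
    [[-0.0041,-0.0368,0.005],0],
    [[-0.0041,-0.0368,0.005],0],
    [[-0.0041,-0.0368,0.005],0],
    [[-0.0041,-0.0368,0.005],0],
    [[-0.0041,-0.0368,0.005],0],
    [[-0.0041,-0.0368,0.005],0],
    [[0,0,0],0],
    [[0,0,0],0]
  ]
}}

```text
time: 3.1
position: [0.5575, 0.3088, 0.1514]
tool_rot: [0.987, -0.159, -0.001, 0.0]
ft_force: [0.4, -0.9, 1.0]
grip_width: 0.087
grip_force: 0.0
```

```bash
python3 - <<'E'
from h import *
go(0.557,0.314,.016,-.3227)
c=shot("wrist","w1"); print(c["fx"],c["cx"],c["cy"],c["k1"],c["xyz"],c["attitude"])
Q=R.from_euler('z',-1.8936).as_matrix()
im=cv2.imread("pics/w1.png")
for x in(-.0225,.0225):
  for y in(-.055,.055):
    u=w2px(c,Q@[x,y,.038]+[.5572,.3145,0]); print(u)
    cv2.drawMarker(im,tuple(int(round(v)) for v in u),(255,0,255),cv2.MARKER_CROSS,9,1)
cv2.imwrite("pics/w1b.png",im)
E
```

```text
t 3.1 p [0.5575 0.3088 0.1514] phi -0.3201 tilt [-0.001 -0.001 -1.   ] d [-0.002  -0.0049  0.1354] n 3.2 turn 0.003 F [ 0.4 -0.9  1. ] g 0.0 q [ 0.33  0.63  1.46 -0.    1.05  2.22]
330.3798386998444 259.9940382540251 192.66808944960476 -0.03594594949855432 [0.63742372 0.28332707 0.31349017] [-0.57806642  0.80137976  0.12444175 -0.09024379]
[230.70326409 247.33484905]
[227.37786691 126.88180403]
[279.34373233 247.4111636 ]
[281.96973764 126.97115203]
```

View pics/w1b.png

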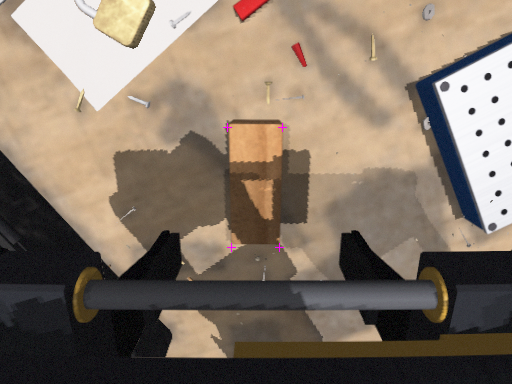

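The markers match the block (corners (229,122) to (280,243)) within a couple of mm. Descending and gripping.

Call:
{"name": "nudge_tcp", "arguments": {
  "steps": [
    [[-0.001,-0.0025,0.0226],0],
    [[-0.001,-0.0025,0.0226],0],
    [[0,0,0.0226],0],
    [[0,0,0.0226],0],
    [[0,0,0.0226],0],
    [[0,0,0.0120],0],
    [[0,0,0.0095],0],
    [[0,0,0],0],
    [[0,0,0],0]
  ]
}}

```text
time: 3.9
position: [0.5579, 0.3125, 0.0184]
tool_rot: [0.987, -0.161, 0.0, 0.0]
ft_force: [-0.1, 0.3, -0.1]
grip_width: 0.0868
grip_force: 0.0
```

Call:
{"name": "nudge_tcp", "arguments": {
  "steps": [
    [[0,0,0],0],
    [[0,0,0],0],
    [[0,0,0],0],
    [[0,0,0],0],
    [[0,0,0],0],
    [[0,0,0],0],
    [[0,0,0],0],
    [[0,0,0],0]
  ],
  "jaw": 0.0,
  "grip_force": 35
}}

```text
time: 4.57
position: [0.5575, 0.3132, 0.0181]
tool_rot: [0.987, -0.161, 0.0, -0.0]
ft_force: [0.6, 0.7, 0.3]
grip_width: 0.0451
grip_force: 35.0
```

```bash
python3 -c "
from h import *
go(0.557,0.314,.12,.166)"
```

```text
t 4.57 p [0.5575 0.3132 0.0181] phi -0.3232 tilt [ 0.  0. -1.] d [-0.0008 -0.0006 -0.1019] n 2.4 turn -0.489 F [0.6 0.7 0.3] g 35.0 q [0.34 0.81 1.53 0.   0.8  2.23]
```

Call:
{"name": "nudge_tcp", "arguments": {
  "steps": [
    [[0,0,-0.025],0],
    [[0,0,-0.025],0],
    [[0,0,-0.025],0],
    [[0,0,-0.025],-0.122],
    [[0,0,0],-0.122],
    [[0,0,0],-0.122],
    [[0,0,0],-0.123],
    [[0,0,0],0],
    [[0,0,0],0]
  ]
}}

```text
time: 5.32
position: [0.5571, 0.3129, 0.1176]
tool_rot: [0.997, 0.081, -0.001, 0.0]
ft_force: [-0.3, -0.1, -1.9]
grip_width: 0.0451
grip_force: 35.0
```

```bash
python3 -c "
from h import *
go(0.525,0.1134,.09,.166)"
```

```text
t 5.32 p [0.5571 0.3129 0.1176] phi 0.1627 tilt [-0.001 -0.    -1.   ] d [-0.0639  0.1917  0.0277] n 4.9 turn -0.003 F [-0.3 -0.1 -1.9] g 35.0 q [ 0.34  0.67  1.48 -0.    0.99  1.75]
```

Call:
{"name": "nudge_tcp", "arguments": {
  "steps": [
    [[-0.008,0.024,0],-0.003],
    [[-0.008,0.024,0],0],
    [[-0.008,0.024,0],0],
    [[-0.008,0.024,0],0],
    [[-0.008,0.024,0],0],
    [[-0.008,0.024,0.007],0],
    [[-0.008,0.024,0.01],0],
    [[-0.008,0.024,0.01],0],
    [[0,0,0],0],
    [[0,0,0],0]
  ]
}}

```text
time: 6.15
position: [0.5261, 0.112, 0.0904]
tool_rot: [0.997, 0.082, -0.001, -0.0]
ft_force: [-0.3, 0.8, -1.1]
grip_width: 0.0447
grip_force: 35.0
```

```bash
python3 - <<'E'
from h import *
go(0.525,0.1134,.0585,.166)
shot("side","s1"); i=cv2.imread("pics/s1.png")[130:330,170:330]
cv2.imwrite("pics/s1b.png",cv2.resize(i,(480,600),interpolation=cv2.INTER_CUBIC))
E
```

```text
t 6.15 p [0.5261 0.112  0.0904] phi 0.1637 tilt [-0.002  0.    -1.   ] d [-0.0008 -0.0016  0.0319] n 0.8 turn -0.002 F [-0.3  0.8 -1.1] g 35.0 q [0.   0.61 1.76 0.   0.77 1.41]
```

View pics/s1b.png

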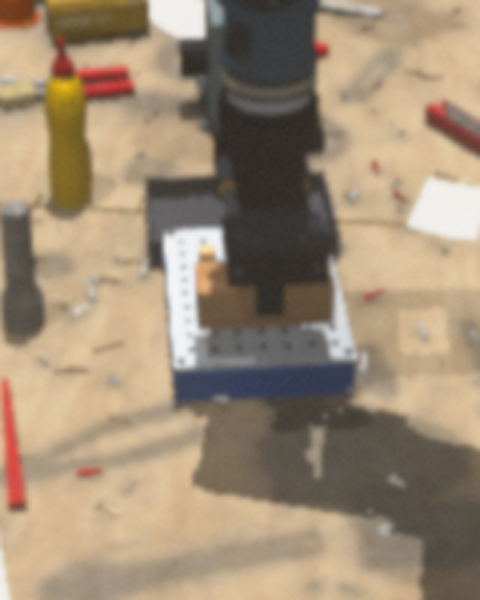

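The block is level, square to the plate and clear of the chips at (205,265) ahead of it. Lowering.

Call:
{"name": "nudge_tcp", "arguments": {
  "steps": [
    [[0,0,0.010],-0.002],
    [[0,0,0.010],0],
    [[0,0,0.007],0],
    [[0,0,0.004],0],
    [[0,0,0.0015],0],
    [[0,0,0],0],
    [[0,0,0],0]
  ]
}}

```text
time: 6.78
position: [0.5266, 0.1135, 0.0583]
tool_rot: [0.996, 0.086, -0.0, 0.0]
ft_force: [-0.3, -0.5, -1.6]
grip_width: 0.0444
grip_force: 35.0
```

```bash
python3 -c "
from h import *
go(0.5558,-0.0702,.0585,.166)"
```

```text
t 6.78 p [0.5266 0.1135 0.0583] phi 0.1714 tilt [-0. -0. -1.] d [-0.0026  0.186  -0.0002] n 4.5 turn 0.005 F [-0.3 -0.5 -1.6] g 35.0 q [ 0.    0.66  1.78 -0.    0.7   1.4 ]
```

Call:
{"name": "nudge_tcp", "arguments": {
  "steps": [
    [[0,0.0104,0],0],
    [[0,0.0104,0],0],
    [[0,0.0104,0],0],
    [[0,0.0104,0],0],
    [[0,0.0104,0],0],
    [[0,0.0104,0],0],
    [[0,0.0104,0],0],
    [[0,0.0104,0],0],
    [[0,0.0104,0],0],
    [[0,0.0104,0],0],
    [[0,0.0104,0],0],
    [[0,0.0104,0],0],
    [[0,0.0104,0],0],
    [[0,0.0104,0],0],
    [[0,0.0104,0],0],
    [[0,0.0104,0],0],
    [[0,0.0104,0],0],
    [[0,0.0104,0],0],
    [[0,0,0],0],
    [[0,0,0],0]
  ]
}}

```text
time: 8.45
position: [0.5586, -0.0721, 0.0585]
tool_rot: [0.996, 0.085, 0.0, -0.0]
ft_force: [-0.1, 1.4, -1.5]
grip_width: 0.0448
grip_force: 35.0
```

```bash
python3 - <<'E'
from h import *
go(0.5558,-0.0702,.0585,.166)
shot("top","t2");i=cv2.imread("pics/t2.png")[160:265,185:320]
shot("side","s2");j=cv2.imread("pics/s2.png")[180:280,205:305]
cv2.imwrite("pics/t2b.png",cv2.hconcat([cv2.resize(i,(450,350),interpolation=cv2.INTER_CUBIC),cv2.resize(j,(350,350),interpolation=cv2.INTER_CUBIC)]))
E
```

```text
t 8.45 p [ 0.5586 -0.0721  0.0585] phi 0.1695 tilt [ 0.  0. -1.] d [-0.0024 -0.0023  0.    ] n 0.1 turn 0.004 F [-0.1  1.4 -1.5] g 35.0 q [-0.33  0.68  1.72  0.    0.74  1.07]
```

View pics/t2b.png

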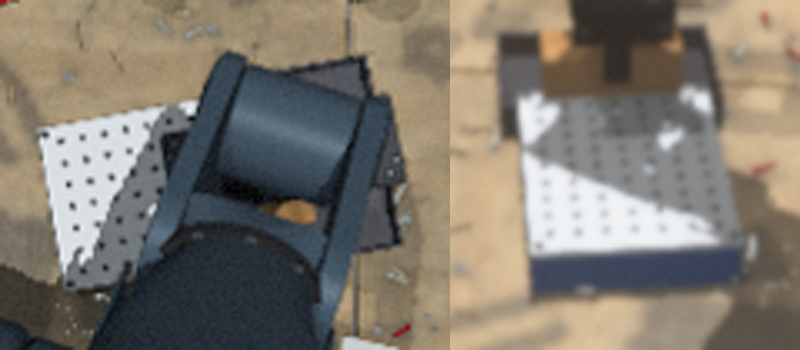

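The plate is empty in both views. Lifting with the block still gripped, and moving left so the tray can be checked.

Call:
{"name": "nudge_tcp", "arguments": {
  "steps": [
    [[0,0,-0.02],0],
    [[0,0,-0.025],0],
    [[0,0,-0.025],0],
    [[0.005,-0.035,0],0],
    [[0.005,-0.037,0],0],
    [[0.005,-0.037,0],0],
    [[0.005,-0.037,0],0],
    [[0.005,-0.037,0],0],
    [[0.005,-0.037,0],0],
    [[0.005,-0.037,0],0],
    [[0.005,-0.037,0],0],
    [[0.005,-0.037,0],0],
    [[0.005,-0.037,0],0],
    [[0,0,0],0],
    [[0,0,0],0]
  ]
}}

```text
time: 9.8
position: [0.5437, 0.3025, 0.1283]
tool_rot: [0.996, 0.088, -0.0, 0.0]
ft_force: [0.6, 0.0, -1.8]
grip_width: 0.0444
grip_force: 35.0
```

```bash
python3 - <<'E'
from h import *
go(0.545,0.3,.0185,.166)
shot("top","t3");i=cv2.imread("pics/t3.png")[160:265,185:320]
shot("side","s3");j=cv2.imread("pics/s3.png")[180:280,205:305]
cv2.imwrite("pics/t3b.png",cv2.hconcat([cv2.resize(i,(450,350),interpolation=cv2.INTER_CUBIC),cv2.resize(j,(350,350),interpolation=cv2.INTER_CUBIC)]))
E
```

```text
t 9.8 p [0.5437 0.3025 0.1283] phi 0.1761 tilt [-0. -0. -1.] d [0.0009 0.0027 0.1098] n 2.6 turn 0.01 F [ 0.6  0.  -1.8] g 35.0 q [0.33 0.64 1.52 0.   0.98 1.72]
```

View pics/t3b.png

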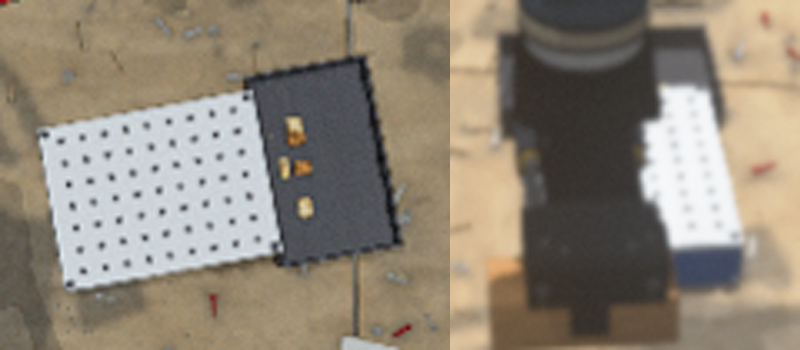

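All five chips are in the tray: (295,123), (297,138), (285,168), (304,168), (306,207). Laying the block down.

Call:
{"name": "nudge_tcp", "arguments": {
  "steps": [
    [[0,0,0.025],0],
    [[0,0,0.025],0],
    [[0,0,0.025],0],
    [[0,0,0.02],0],
    [[0,0,0.009],0],
    [[0,0,0.004],0],
    [[0,0,0.0016],0],
    [[0,0,0],0],
    [[0,0,0],0]
  ]
}}

```text
time: 10.65
position: [0.5463, 0.2998, 0.0202]
tool_rot: [0.996, 0.085, 0.001, -0.0]
ft_force: [0.1, -0.7, -1.5]
grip_width: 0.0448
grip_force: 35.0
```

```bash
python3 -c "
from h import *
go(0.545,0.3,.0181,.166)"
```

```text
t 10.65 p [0.5463 0.2998 0.0202] phi 0.1704 tilt [ 0.002  0.001 -1.   ] d [-0.0012 -0.0004  0.0021] n 0.1 turn 0.004 F [ 0.1 -0.7 -1.5] g 35.0 q [ 0.32  0.8   1.57 -0.    0.77  1.72]
```

Call:
{"name": "nudge_tcp", "arguments": {
  "steps": [
    [[0,0,0.001],0],
    [[0,0,0.001],0],
    [[0,0,0],0],
    [[0,0,0],0]
  ]
}}

```text
time: 10.98
position: [0.546, 0.3001, 0.0181]
tool_rot: [0.996, 0.085, 0.001, -0.0]
ft_force: [-1.1, -0.6, 4.6]
grip_width: 0.0449
grip_force: 35.0
```

Call:
{"name": "nudge_tcp", "arguments": {
  "steps": [
    [[0,0,0.0005],0],
    [[0,0,0],0],
    [[0,0,0],0]
  ]
}}

```text
time: 11.23
position: [0.546, 0.3001, 0.0181]
tool_rot: [0.996, 0.085, 0.001, -0.0]
ft_force: [-1.0, -1.6, 7.7]
grip_width: 0.0445
grip_force: 35.0
```

Down on the bench (contact force). Releasing, then rising.

Call:
{"name": "nudge_tcp", "arguments": {
  "steps": [
    [[0,0,-0.0005],0],
    [[0,0,0],0],
    [[0,0,0],0],
    [[0,0,0],0],
    [[0,0,0],0],
    [[0,0,0],0]
  ],
  "jaw": 0.087
}}

```text
time: 11.73
position: [0.545, 0.2997, 0.0166]
tool_rot: [0.996, 0.085, -0.0, 0.0]
ft_force: [0.2, 0.3, 0.0]
grip_width: 0.0771
grip_force: 0.0
```

Call:
{"name": "nudge_tcp", "arguments": {
  "steps": [
    [[0,0,-0.02],0],
    [[0,0,-0.03],0],
    [[0,0,-0.03],0],
    [[0,0,-0.035],0],
    [[0,0,-0.035],0],
    [[0,0,-0.035],0],
    [[0,0,0],0],
    [[0,0,0],0]
  ]
}}

```text
time: 12.4
position: [0.5467, 0.3003, 0.2046]
tool_rot: [0.996, 0.085, 0.003, -0.001]
ft_force: [0.2, -0.9, -0.5]
grip_width: 0.087
grip_force: 0.0
```

```bash
python3 -c "
from h import *
go(0.519,-0.291,.20,.15)"
```

```text
t 12.4 p [0.5467 0.3003 0.2046] phi 0.1709 tilt [ 0.006  0.002 -1.   ] d [-0.1279  0.578   0.0034] n 14.2 turn 0.021 F [ 0.2 -0.9 -0.5] g 0.0 q [ 0.32  0.54  1.46 -0.    1.13  1.72]
```

Call:
{"name": "nudge_tcp", "arguments": {
  "steps": [
    [[0,0,0],-0.119],
    [[0,0,0],-0.119],
    [[0,0,0],-0.119],
    [[0,0,0],-0.119],
    [[0,0,0],-0.119],
    [[0,0,0],-0.119],
    [[0,0,0],-0.119],
    [[0,0,0],-0.119],
    [[0,0,0],-0.119],
    [[0,0,0],-0.119],
    [[0,0,0],-0.119],
    [[0,0,0],-0.119],
    [[0,0,0],-0.119],
    [[0,0,0],0],
    [[0,0,0],0]
  ],
  "jaw": 0.0,
  "grip_force": 30
}}

```text
time: 13.65
position: [0.5441, 0.2994, 0.2001]
tool_rot: [0.654, 0.756, -0.002, -0.001]
ft_force: [-1.3, 0.5, 0.5]
grip_width: 0.0019
grip_force: 0.0
```

```bash
python3 - <<'E'
from h import *
go(0.5135,-.2878,.20,1.716)
shot("top","t4")
i=cv2.imread("pics/t4.png")[160:265,120:320]
cv2.imwrite("pics/t4b.png",cv2.resize(i,(800,420),interpolation=cv2.INTER_CUBIC))
E
```

```text
t 13.65 p [0.5441 0.2994 0.2001] phi 1.7147 tilt [-0.004 -0.001 -1.   ] d [-0.5767 -0.1145  0.0009] n 14.1 turn -0.001 F [-1.3  0.5  0.5] g 0.0 q [ 0.32  0.55  1.46 -0.    1.13  0.18]
```

Call:
{"name": "nudge_tcp", "arguments": {
  "steps": [
    [[-0.036,-0.0072,0],0],
    [[-0.036,-0.0072,0],0],
    [[-0.036,-0.0072,0],0],
    [[-0.036,-0.0072,0],0],
    [[-0.036,-0.0072,0],0],
    [[-0.036,-0.0072,0],0],
    [[-0.036,-0.0072,0],0],
    [[-0.036,-0.0072,0],0],
    [[-0.036,-0.0072,0],0],
    [[-0.036,-0.0072,0],0],
    [[-0.036,-0.0072,0],0],
    [[-0.036,-0.0072,0],0],
    [[-0.036,-0.0072,0],0],
    [[-0.036,-0.0072,0],0],
    [[-0.036,-0.0072,0],0],
    [[-0.036,-0.0072,0],0],
    [[0,0,0],0],
    [[0,0,0],0]
  ]
}}

```text
time: 15.2
position: [0.5151, -0.2889, 0.2013]
tool_rot: [0.655, 0.755, 0.0, -0.0]
ft_force: [-0.9, 0.8, -0.4]
grip_width: 0.0003
grip_force: 0.0
```

```bash
python3 - <<'E'
from h import *
go(0.5135,-.2878,.125,1.716)
c=shot("wrist","w2");i=cv2.imread("pics/w2.png")
# bar ends at rest
for e in(-.029,.029):
    P=np.array([.519,-.291,.109])+e*np.array([.9895,.1445,0]); u=w2px(c,P);print(u)
    cv2.drawMarker(i,tuple(int(round(v)) for v in u),(255,0,255),cv2.MARKER_CROSS,9,1)
t=cv2.imread("pics/t4.png")[180:265,120:310]
cv2.imwrite("pics/w2b.png",cv2.hconcat([i[:340],cv2.resize(t,(288,340))]))
E
```

```text
t 15.2 p [ 0.5151 -0.2889  0.2013] phi 1.7122 tilt [-0.  0. -1.] d [ 0.0013 -0.0014  0.0763] n 1.8 turn -0.004 F [-0.9  0.8 -0.4] g 0.0 q [-0.7   0.51  1.54  0.    1.09 -0.84]
[228.40643366 200.15363725]
[299.66652335 199.86020899]
```

View pics/w2b.png

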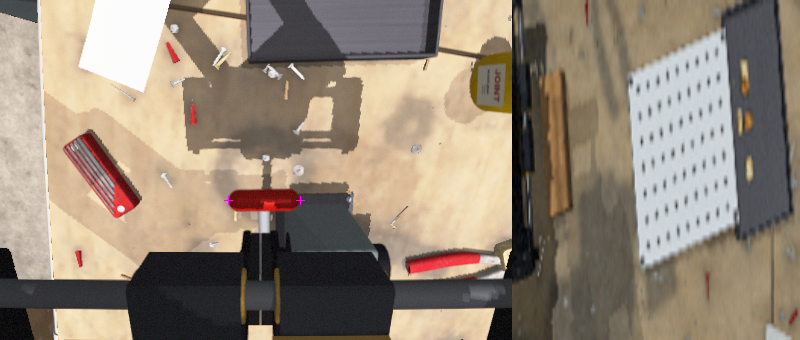

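The wrist view puts the bar at (228–300, 200), exactly on the prediction, and the block lies released clear of the table. Descending to just above the paddle.

Call:
{"name": "nudge_tcp", "arguments": {
  "steps": [
    [[0.001,-0.001,0.025],0],
    [[0,0,0.025],0],
    [[0,0,0.02],0],
    [[0,0,0.006],0],
    [[0,0,0],0],
    [[0,0,0],0]
  ]
}}

```text
time: 15.75
position: [0.5148, -0.2851, 0.1263]
tool_rot: [0.653, 0.757, 0.0, -0.0]
ft_force: [-0.3, -0.7, 0.2]
grip_width: 0.0003
grip_force: 0.0
```

Call:
{"name": "nudge_tcp", "arguments": {
  "steps": [
    [[0,0,0.005],0],
    [[0,0,0.005],0],
    [[0,0,0.005],0],
    [[0,0,0.005],0],
    [[0,0,0],0],
    [[0,0,0],0]
  ]
}}

```text
time: 16.25
position: [0.5145, -0.2857, 0.1062]
tool_rot: [0.653, 0.757, 0.0, -0.0]
ft_force: [-0.8, 2.7, 3.0]
grip_width: 0.0008
grip_force: 1.7
```

```bash
python3 -c "
from h import *
go(0.513,-.2874,.0565,1.716)"
```

```text
t 16.25 p [ 0.5145 -0.2857  0.1062] phi 1.7177 tilt [ 0.     0.001 -1.   ] d [-0.0015 -0.0017  0.0497] n 1.2 turn 0.002 F [-0.8  2.7  3. ] g 1.7 q [-0.7   0.63  1.63  0.    0.88 -0.84]
```

Call:
{"name": "nudge_tcp", "arguments": {
  "steps": [
    [[-0.001,0,0.005],0],
    [[0,0,0.005],0],
    [[0,0,0.005],0],
    [[0,0,0.005],0],
    [[0,0,0.005],0],
    [[0,0,0.005],0],
    [[0,0,0.005],0],
    [[0,0,0.004],0],
    [[0,0,0],0],
    [[0,0,0],0]
  ]
}}

```text
time: 17.08
position: [0.5146, -0.2874, 0.0667]
tool_rot: [0.653, 0.757, -0.0, 0.0]
ft_force: [0.2, 2.8, 5.5]
grip_width: 0.0005
grip_force: 2.9
```

```bash
python3 -c "
from h import *
go(0.513,-.2874,.0565,1.716)"
```

```text
t 17.08 p [ 0.5146 -0.2874  0.0667] phi 1.7177 tilt [-0. -0. -1.] d [ 0.0002 -0.0016  0.0102] n 0.2 turn 0.002 F [0.2 2.8 5.5] g 2.9 q [-0.7   0.69  1.64 -0.    0.8  -0.85]
```

Call:
{"name": "nudge_tcp", "arguments": {
  "steps": [
    [[0,0,0.003],0],
    [[0,0,0.003],0],
    [[0,0,0.0025],0],
    [[0,0,0.0015],0],
    [[0,0,0],0],
    [[0,0,0],0],
    [[0,0,0],0],
    [[0,0,0],0],
    [[0,0,0],0],
    [[0,0,0],0],
    [[0,0,0],0],
    [[0,0,0],0]
  ]
}}

```text
time: 18.08
position: [0.515, -0.2889, 0.0575]
tool_rot: [0.653, 0.757, -0.001, 0.001]
ft_force: [-2.1, -0.5, 5.8]
grip_width: 0.0003
grip_force: 3.2
```

```bash
python3 - <<'E'
from h import *
go(0.513,-.2874,.0565,1.716)
c=shot("side","s5");i=cv2.imread("pics/s5.png")[100:200,190:320]
w=shot("wrist","w5");j=cv2.imread("pics/w5.png")[130:270,180:380]
t=shot("top","t5");k=cv2.imread("pics/t5.png")[165:245,320:400]
cv2.imwrite("pics/s5b.png",cv2.hconcat([cv2.resize(i,(390,300),interpolation=cv2.INTER_CUBIC),cv2.resize(j,(400,300),interpolation=cv2.INTER_CUBIC)]))
E
```

```text
t 18.08 p [ 0.515  -0.2889  0.0575] phi 1.7182 tilt [ 0.001 -0.003 -1.   ] d [ 0.0017 -0.0018  0.001 ] n 0.1 turn 0.002 F [-2.1 -0.5  5.8] g 3.2 q [-0.7   0.71  1.65 -0.    0.78 -0.85]
```

View pics/s5b.png

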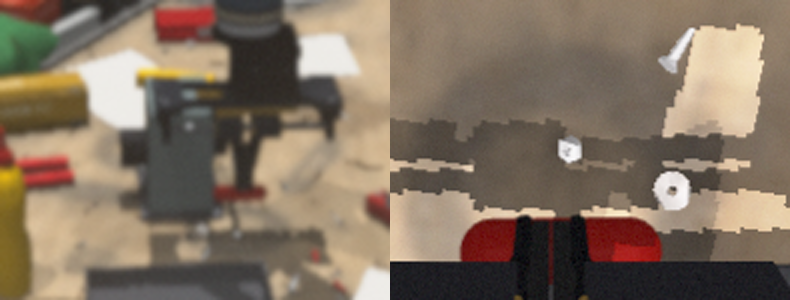

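Fingers are seated on the bar (side crop (240,192)). One more millimetre for the middle of the band, and a height cross-check.

Call:
{"name": "nudge_tcp", "arguments": {
  "steps": [
    [[0,0,0.0008],0],
    [[0,0,0],0],
    [[0,0,0],0],
    [[0,0,0],0],
    [[0,0,0],0],
    [[0,0,0],0],
    [[0,0,0],0],
    [[0,0,0],0]
  ]
}}

```text
time: 18.9
position: [0.515, -0.289, 0.0567]
tool_rot: [0.653, 0.757, -0.001, 0.002]
ft_force: [-2.1, -1.0, 6.7]
grip_width: 0.0006
grip_force: 3.4
```

```bash
python3 - <<'E'
from h import *
go(0.513,-.2874,.0565,1.716)
c=shot("side","s6"); im=c["img"].astype(int)
m=(im[...,0]>90)&(im[...,1]<60)&(im[...,2]<60); m[:155]=0;m[180:]=0;m[:,:255]=0;m[:,285:]=0
v,u=np.nonzero(m); print("red",u.min(),u.max(),v.min(),v.max(),u.mean(),v.mean())
for th in(.5,.58,.66,.74):
    a=.33-th; P=np.array([.5901,-.3713,0])+R.from_euler('z',.145).as_matrix()@[-.07,.095*np.cos(a),0]; P[2]=.078+.095*np.sin(a)
    print(th,w2px(c,P).round(1))
o=robot.get_obs();print(o["ft_force"],o["joint_velocities"].round(3))
E
```

```text
t 18.9 p [ 0.515  -0.289   0.0567] phi 1.7183 tilt [ 0.001 -0.003 -1.   ] d [ 0.0019 -0.0017  0.0002] n 0.1 turn 0.002 F [-2.1 -1.   6.7] g 3.4 q [-0.7   0.71  1.65 -0.    0.78 -0.85]
red 262 276 163 166 267.74285714285713 164.4
0.5 [272.7 160. ]
0.58 [272.6 161.8]
0.66 [272.4 163.5]
0.74 [272.3 165.1]
[-2.00880903  0.09290088  7.05283657] [ 0.001 -0.     0.001  0.002  0.     0.001]
```

```bash
python3 -c "
from rig import robot, imaging, hand_in
print(hand_in())"
```

```text
the job is handed in; nothing more can be done
None
```

I handed the job in at about 19 s with all five chips in the catch tray, the block flat and released on the bench clear of the table and tray, and the fingers holding the dial at about 0.65 rad (third click) with about 7 N; the hand-in gave no verdict.

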